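# Close the leak-check fixture by feel and hold it shut

### The job

Pick up the loose cover plate by its sprung bar handle, set it between the guide rails of the leak-check fixture, and slide it along them until it drops over the two locating pins hidden beneath it and lies flat on the fixture. Then press the handle down through most of its spring travel and finish still holding it pressed down, without letting go. Leave the gauge, the disc weight, the adapter and the plug where they are.

Things in the scene. Friction and masses are not known exactly. Their poses are not given: they have to be found in the camera images.
- fixture: Leak-check fixture, fixed on the bench: aluminium base 180 (x) x 113 (y) mm with two dark steel guide rails along its x axis, one on each side. Origin: centre of its underside, z up. The rails rise to 34 mm above the origin; their inner faces slope outwards from 28 mm up to the top, so that a cover up to 4 mm off centre is guided in.
- deck_mid (a point): Centre of the flat deck between the rails, 14 mm above the fixture's origin; the cover must finally lie on this deck. The channel between the rails is 69 mm wide and open at both ends. A slot 30 mm wide along its middle holds a steel shoe with two upright pins and a small flush seal midway between them.
- start_mid (a point): Point at fixture x = -15 mm, y = 0, at the height of the pin tips (7 mm above the deck). A cover centred here rests level on both pins (with luck it drops at once) and can be slid to fixture +x under a light downward push until it drops 7 mm over the pins, which then stop it. Play: 1.5 mm to each rail, 2 mm round the pins. The pins are 9 mm thick, round-nosed, polished (low friction), 50 mm apart along x, at y = 0.
- pin_range (a point): Middle of the range of the pins (fixture x = 0, y = 0, on the deck), not the pins themselves. The shoe is clamped anywhere along its slot: the point midway between its two pins lies from 10 mm before to 10 mm beyond this point along fixture x. It is not reported and must be seen before the cover hides it, or felt.
- cover: Loose cover: aluminium plate 120 (x) x 66 (y) x 14 mm, lying flat on the bench at the start; about 0.4 kg with its handle. Origin: centre of its underside, z up. In the underside are two blind bores, 13 mm wide, 9.5 mm deep, at x = -25 and +25 mm, y = 0, not visible from above. It fits either way round (half a turn). On top is a black bar handle on two sprung posts.
- handle_grip (a point): Centre of the black bar handle: 62 mm long (cover's x), 20 mm wide (cover's y), 20 mm high; 48 mm above the cover's underside when free (bar from 38 to 58 mm), lower when pressed. Pinch it from above across its 20 mm width; fingers reaching up to 10 mm below this point stay clear of the rails even with the cover down and the handle pressed.
- handle (a joint): How far the bar handle is pushed down into the cover, m: 0 free (upper stop; the cover hangs from it when lifted by the handle), 0.010 fully pressed (lower stop). The spring pushes back with 3 N at 0 and 1 N more for each mm, 13 N fully pressed; it springs back when released.
- gauge: Bystander: round pressure gauge lying face up, 105 x 68 x 32 mm; origin at the centre of its underside.
- disc_weight: Bystander: flat slotted steel disc weight, 58 mm across, 10 mm high; origin at the centre of its underside.
- adapter: Bystander: small threaded pipe adapter standing on its hexagon, 22 x 25 x 27 mm; origin at the centre of its underside.
- plug: Bystander: small knurled blanking plug standing on its head, 20 x 20 x 22 mm; origin at the centre of its underside.
There are look-alikes about, which are no part of the job. Leave any blue or green look-alike of the cover alone.

How it is judged:
By the outcome, as a careful person would: the job done as asked, in the order asked, and still so for the second after the job is handed in, while the arm keeps its last pose, push and grip.
It also fails if it takes over 42 s, if anything falls off the work surface, if the arm or the gripper's body presses on something with over 40 N, if the wrist force passes 120 N, or if a joint passes its speed limit or range.

### The arm

A 7-joint arm with a two-finger parallel gripper is mounted at the origin on a cart in front of the work surface, level with it; the furniture and walls round the work are solid. World frame = base frame: x ahead of the robot, y to its left, z up, the work surface at z = 0. Lengths are in m, angles in rad, forces in N, time in s.
With the tool pointing down it reaches from about 0.35 to 0.9 m from the base axis. Payload 8.1 kg.
Tool frame: the origin (TCP) lies at the very end of the fingers, on their centre line; the grasp point (between the pads) lies grip_point_offset behind it (grip_point_offset is the distance from the TCP to the grasp point, in m); z points along the fingers, y is the direction in which the jaws open and shut (so a half turn about z gives the same grasp; the last joint's range is limited). The gripper opens to 92 mm and grips with 3 to 60 N. Pads are 19 mm wide; open, the fingers measure 130 mm over their backs; the gripper's body (75 mm by 190 mm) begins 47 mm behind the grasp point.
Start: joints at [-1.427, 0.434, 0.025, 1.573, -0.012, 1.134, -0.075], TCP at [0.153, 0.606, 0.19] pointing down, gripper open.
Joint ranges: [-2.62, 2.62], [-0.44, 2.09], [-1.27, 1.32], [0.08, 2.57], [-1.32, 4.46], [0.12, 2], [-2.74, 2.74]. Speed limits (rad/s): [2.22, 2.22, 3.01, 3.01, 3.14, 3.14, 3.14].

### API

Orientations are given as a rotation vector (axis times angle).
In Python, from cell import * gives the robot as it stands.
- The arm moves only by the tool drive_tool, never from a script. Its argument "increments" is a list of rows, each an object of numbers: "grip": the gripper's target within -1 to 1 (shut at 1, half-way at 0, fully open at -1); "tx", "ty", "tz": the shift along the world's x, y, z normalised to -1 to 1, where 1 is 400 mm; "turn": the turn about the world's z normalised to -1 to 1, where 1 is 60 degrees. In form: [{"grip": .., "tx": .., "ty": .., "tz": .., "turn": ..}, ...]. A call has 1 to 20 rows; each row is the pose to reach, as a shift and turn from the pose measured when the call began; what a row does not reach only later rows make up. A row lasts 1/10 s, in which the tool goes at most 50 mm and 8.59 degrees, less where a joint would pass 70% of its speed; a pose out of reach is approached as far as the arm can. A call with a number of a shift or a turn outside -1 to 1 is refused whole. A call with a gripper value outside its range is refused whole. The fingers move at their own pace and stop on an object; "newtons" is the grip in N (left out, the last holds). Time passes only in rows, so rows that repeat a pose let the fingers close. It gives the time, the measured TCP pose, the force and the opening at its end, in the units of the state.
- observe(): the state, without advancing time (a new reading comes with each control period).
- get_image(name): name is "scene" or "top"; returns the picture (420x560x3 uint8, red, green, blue); there is no depth.
- camera_info(name): a dict with "fx", "fy", "cx", "cy" (pixels), "eye" and "rotation" of the camera in the world. Camera axes: x right, y down, z forward; pixel columns grow to the right and rows downward; lengths in m; the calibration is good to about 2 mm. A picture is of the moment at which its call begins. camera_info takes no time and is no camera call.
- sign_off(): hands the job in, once; it reports no verdict.
The state is a dict: "clock": time; "joints": joint angles; "dq": joint speeds; "joint_efforts": joint torques, N m; "position": TCP position; "ee_rot": TCP orientation; "force": force on the tool from outside, world axes, zero at the start; "ft_torque": the same for the moment, N m; "width": opening from 0.0 (shut) to 1.0 (fully open).
Only numpy, scipy, OpenCV 4.12 (cv2) and the standard library are available. Lean on these libraries where they do the work, as an engineer would, in place of code of your own. Each camera call takes 0.05 s, during which the arm holds its last target. There are 200 camera calls.

## Working session

There is one attempt and no reset: what is moved stays moved. The work goes in short steps, Python scripts to look and compute and a tool call to move; the robot and the scene stay as the last step left them, time stands still between calls to the robot, and variables do not carry over. Pictures are saved under pics/ and viewed, about 8 in all and at most 12, crops included, and the job is handed in when it is done.

Besides the shell and the picture viewer there is one more tool, called after "Request:" by a JSON object that holds its "api" and its "payload". drive_tool: Moves the arm, as the interface text tells. Its arguments: {"type":"object","properties":{"increments":{"type":"array","items":{"type":"object","properties":{"grip":{"type":"number"},"tx":{"type":"number"},"ty":{"type":"number"},"tz":{"type":"number"},"turn":{"type":"number"}}}},"newtons":{"type":"number"}},"required":["increments"]}

```bash
mkdir -p pics
cat > h.py <<'E'
from cell import *
import numpy as np, cv2
def snap(n,f): 
    im=get_image(n); cv2.imwrite(f,im[:,:,::-1]); return im
def px2w(n,u,v,z):
    c=camera_info(n); R=np.array(c["rotation"]); e=np.array(c["eye"])
    d=R@np.array([(u-c["cx"])/c["fx"],(v-c["cy"])/c["fy"],1]); return e+d*(z-e[2])/d[2]
def w2px(n,p):
    c=camera_info(n); R=np.array(c["rotation"]); q=R.T@(np.array(p)-np.array(c["eye"]))
    return c["fx"]*q[0]/q[2]+c["cx"],c["fy"]*q[1]/q[2]+c["cy"]
E
python3 - <<'E'
from h import *
print(observe()); a=snap("top","pics/t0.png"); b=snap("scene","pics/s0.png")
for n in("top","scene"):print(camera_info(n))
E
```

```text
{'clock': 0.0, 'joints': array([-1.42660428,  0.43522579,  0.02495669,  1.5740734 , -0.01156141,
        1.1340254 , -0.07508942]), 'dq': array([ 8.67964476e-04, -5.93497572e-04, -1.90285701e-04, -7.79432130e-06,
       -1.62867285e-04, -1.58801624e-03,  1.30021382e-03]), 'joint_efforts': array([ 1.36426650e-03, -6.67877984e+01,  9.85629782e-01, -3.14452779e+01,
       -6.05097623e-02,  4.30157944e-02,  1.88692916e-04]), 'position': array([0.15261024, 0.60549645, 0.18925228]), 'ee_rot': array([-3.86717375e-01, -3.11767522e+00,  2.49383238e-03]), 'force': array([-0.17967448,  0.75039434,  0.42576415]), 'ft_torque': array([ 0.01196853,  0.01028162, -0.01687738]), 'width': 0.9989752920778596}
{'fx': 526.9667829355635, 'fy': 526.9667829355635, 'cx': 277.52584644611676, 'cy': 203.29909805060552, 'eye': array([ 0.45370972, -0.06426094,  1.03395083]), 'rotation': array([-2.14017063,  2.18387928, -0.14149819])}
{'fx': 439.6360320995097, 'fy': 439.6360320995097, 'cx': 283.1941736464316, 'cy': 213.60025953977248, 'eye': array([-0.09979054, -0.53970855,  0.45327393]), 'rotation': array([-1.8414849 ,  0.93453643, -0.59251375])}
```

```bash
sed -i 's/np.array(c\["rotation"\])/cv2.Rodrigues(np.array(c["rotation"]))[0]/' h.py; python3 -c "
import cv2
cv2.imwrite('pics/t0b.png',cv2.resize(cv2.imread('pics/t0.png'),(800,600),interpolation=3))"
```

```text
(no output)
```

View pics/t0b.png

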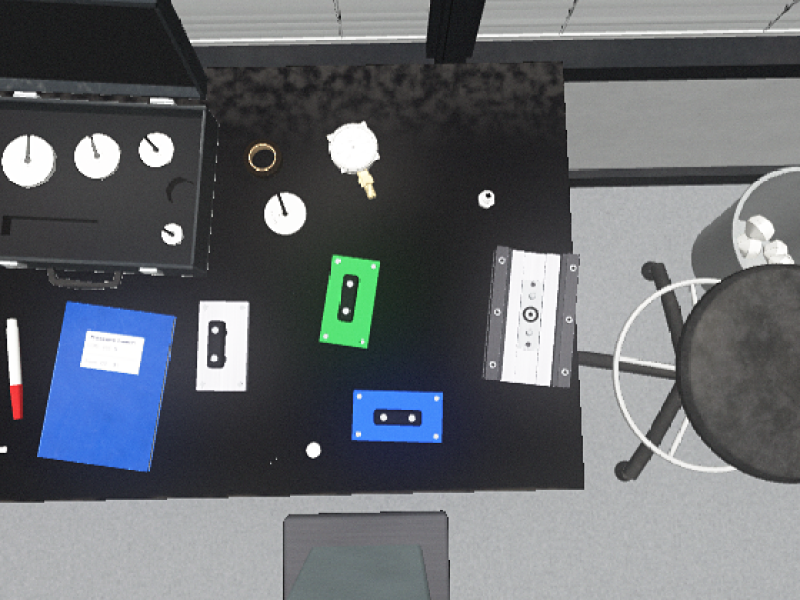

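View pics/s0.png

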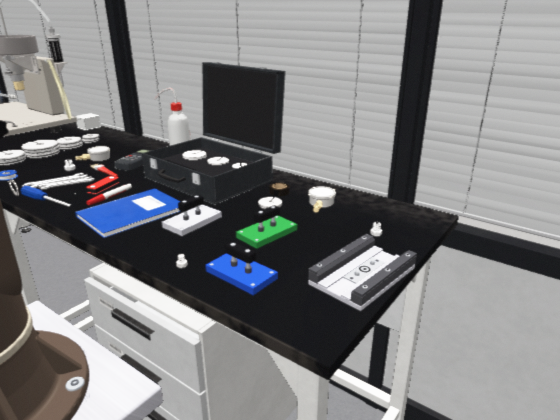

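The top view shows the white cover at about (222,346) of the enlarged frame and the fixture at (531,317), with the pins' dots in the slot. Next I'll enlarge both.

Run:
```python
import cv2,numpy as np
t=cv2.imread('pics/t0.png')
a=cv2.resize(t[165:275,330:410],None,fx=5,fy=5,interpolation=cv2.INTER_CUBIC)
b=cv2.resize(t[200:285,125:185],None,fx=5,fy=5,interpolation=cv2.INTER_CUBIC)
c=np.zeros((550,700,3),np.uint8);c[:,:400]=a;c[:425,400:]=b
cv2.imwrite('pics/c0.png',c)
```

```text
(no output)
```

View pics/c0.png

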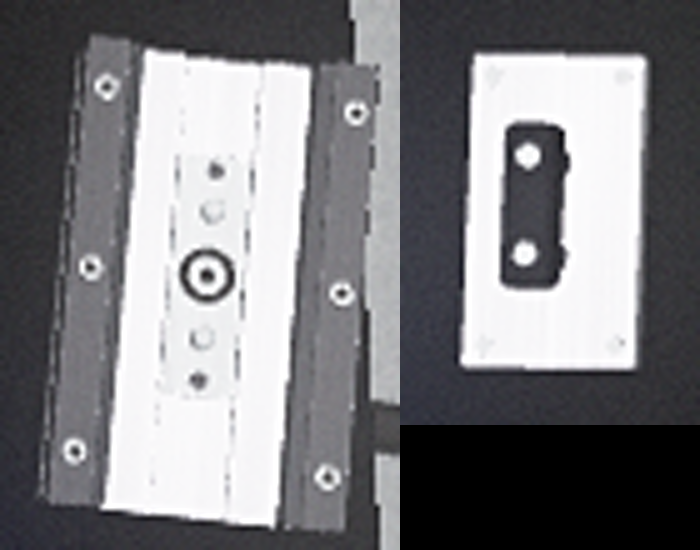

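Fixture rail screws are at crop (107,87), (91,267), (75,450) and (356,113), (342,293), (327,477). Pins are at (212,211) and (202,338), the seal at (208,275). The cover's plate corners and handle are clear on the right.

Run:
```python
from h import *
A=lambda x,y,z:px2w("top",330+x/5-.4,165+y/5-.4,z)
B=lambda x,y,z:px2w("top",125+(x-400)/5-.4,200+y/5-.4,z)
L=[A(*p,.034) for p in((107,87),(91,267),(75,450))];R=[A(*p,.034) for p in((356,113),(342,293),(327,477))]
print("rails",np.round(L,4),np.round(R,4)); print("fixc",np.mean(L+R,0))
d=L[2]-L[0]+R[2]-R[0]; print("fix x ang deg",np.degrees(np.arctan2(d[1],d[0])))
s=A(208,275,.014);p1=A(212,211,.021);p2=A(202,338,.021);print("seal",s,"pins",p1,p2,(p1+p2)/2)
c=[B(*p,.014) for p in((474,55),(646,57),(636,368),(462,366))]
print("cover",np.round(c,4),np.mean(c,0)); d=c[3]-c[0]+c[2]-c[1];print("ang",np.degrees(np.arctan2(d[1],d[0])))
print("handle",B(534,206,.058), "caps",B(527.5,155,.058),B(524.5,254,.058))
o=observe();Rt=cv2.Rodrigues(o['ee_rot'])[0];print("jaw y",Rt[:,1],np.degrees(np.arctan2(Rt[1,1],Rt[0,1])))
import cell;print([k for k in dir(cell) if not k.startswith('_')])
```

```text
rails [[ 0.6151 -0.216   0.034 ]
 [ 0.5457 -0.2073  0.034 ]
 [ 0.4764 -0.1987  0.034 ]] [[ 0.6031 -0.3115  0.034 ]
 [ 0.5338 -0.3027  0.034 ]
 [ 0.4643 -0.2936  0.034 ]]
fixc [ 0.5397289  -0.25497991  0.034     ]
fix x ang deg 172.77433631931578
seal [ 0.5435171  -0.25561423  0.014     ] pins [ 0.56774821 -0.25690798  0.021     ] [ 0.51860238 -0.25095445  0.021     ] [ 0.5431753  -0.25393121  0.021     ]
cover [[0.5701 0.1946 0.014 ]
 [0.568  0.1278 0.014 ]
 [0.4481 0.1313 0.014 ]
 [0.4503 0.1978 0.014 ]] [0.50912075 0.16286242 0.014     ]
ang 178.40857739281395
handle [0.50850035 0.16065496 0.058     ] caps [0.52741406 0.16321768 0.058     ] [0.49089719 0.16399856 0.058     ]
jaw y [ 0.24433786  0.96968916 -0.00139737] 75.85727922791077
['PlanningError', 'camera_info', 'get_image', 'grip_point_offset', 'observe', 'sign_off']
```

Request:
{"api": "drive_tool", "payload": {"increments": [{"grip":-1,"tx":0.05,"ty":-0.06,"tz":0,"turn":0.01},{"grip":-1,"tx":0.1,"ty":-0.12,"tz":0,"turn":0.02},{"grip":-1,"tx":0.15,"ty":-0.18,"tz":0,"turn":0.03},{"grip":-1,"tx":0.2,"ty":-0.24,"tz":0,"turn":0.05},{"grip":-1,"tx":0.25,"ty":-0.3,"tz":0,"turn":0.06},{"grip":-1,"tx":0.3,"ty":-0.36,"tz":0,"turn":0.08},{"grip":-1,"tx":0.36,"ty":-0.42,"tz":0,"turn":0.1},{"grip":-1,"tx":0.42,"ty":-0.48,"tz":0,"turn":0.12},{"grip":-1,"tx":0.48,"ty":-0.54,"tz":0,"turn":0.14},{"grip":-1,"tx":0.54,"ty":-0.6,"tz":0,"turn":0.16},{"grip":-1,"tx":0.6,"ty":-0.66,"tz":0,"turn":0.18},{"grip":-1,"tx":0.66,"ty":-0.72,"tz":0,"turn":0.2},{"grip":-1,"tx":0.72,"ty":-0.78,"tz":0,"turn":0.21},{"grip":-1,"tx":0.78,"ty":-0.84,"tz":0,"turn":0.21},{"grip":-1,"tx":0.84,"ty":-0.9,"tz":0,"turn":0.21},{"grip":-1,"tx":0.88,"ty":-0.96,"tz":0,"turn":0.21},{"grip":-1,"tx":0.89,"ty":-1,"tz":0,"turn":0.21},{"grip":-1,"tx":0.89,"ty":-1,"tz":0,"turn":0.21}]}}

```text
clock: 1.9
position: [0.5094, 0.2023, 0.189]
ee_rot: [-0.049, -3.141, 0.005]
force: [0.5, 0.8, -0.8]
width: 0.999
```

```bash
cat > st.py <<'E'
from h import *
o=observe();R=cv2.Rodrigues(o['ee_rot'])[0]
print(o['clock'],np.round(o['position'],4),np.round(o['force'],2),round(o['width']*92,1),"jaw",round(np.degrees(np.arctan2(R[1,1],R[0,1])),2),"z",np.round(R[:,2],3),"tau",np.round(o['ft_torque'],2))
E
python3 st.py; python3 -c "from cell import *;print(grip_point_offset)"
```

```text
1.9 [0.5094 0.2023 0.189 ] [ 0.46  0.76 -0.77] 91.9 jaw 88.19 z [-0.    -0.003 -1.   ] tau [ 0.    0.01 -0.04]
0.0188
```

Request:
{"api": "drive_tool", "payload": {"increments": [{"grip":-1,"ty":-0.05,"tz":-0.03},{"grip":-1,"ty":-0.098,"tz":-0.08},{"grip":-1,"ty":-0.098,"tz":-0.14},{"grip":-1,"ty":-0.098,"tz":-0.19},{"grip":-1,"ty":-0.098,"tz":-0.24},{"grip":-1,"ty":-0.098,"tz":-0.27},{"grip":-1,"ty":-0.098,"tz":-0.27}]}}

```text
invalid input
```

```bash
python3 - <<'E'
from h import *
t=snap("top","pics/t1.png")[:,:,::-1]; s=snap("scene","pics/s1.png")[:,:,::-1]
a=cv2.resize(t[190:295,105:205],None,fx=4,fy=4,interpolation=3); b=cv2.resize(s[100:250,130:260],(390,450),interpolation=3)
c=np.zeros((450,800,3),np.uint8);c[:420,:400]=a;c[:,400:790]=b;cv2.imwrite('pics/c1.png',c)
E
python3 st.py
```

```text
2.0 [0.5082 0.2059 0.1891] [-0.79  0.74  0.38] 91.9 jaw 88.44 z [-0.001 -0.001 -1.   ] tau [0.05 0.04 0.06]
```

View pics/c1.png

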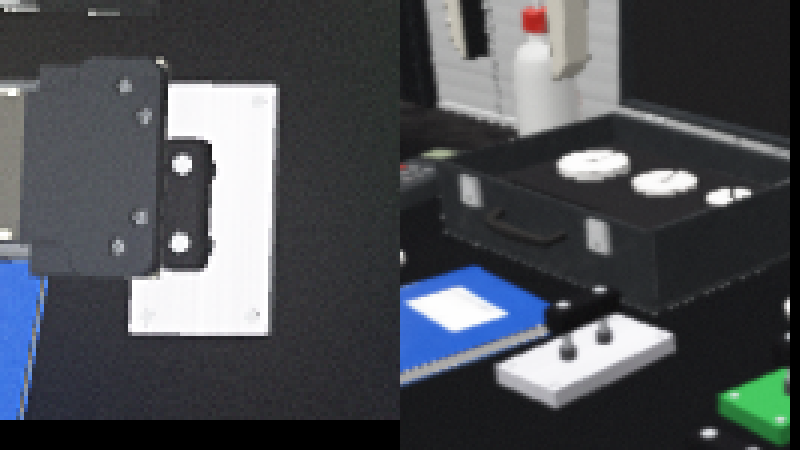

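The cover and handle look as expected and the gripper is still off to the side. The call was refused for missing keys, so I'll send full rows.

Request:
{"api": "drive_tool", "payload": {"increments": [{"grip":-1,"tx":0,"ty":-0.05,"tz":-0.03,"turn":0},{"grip":-1,"tx":0,"ty":-0.107,"tz":-0.08,"turn":0},{"grip":-1,"tx":0,"ty":-0.107,"tz":-0.14,"turn":0},{"grip":-1,"tx":0,"ty":-0.107,"tz":-0.19,"turn":0},{"grip":-1,"tx":0,"ty":-0.107,"tz":-0.24,"turn":0},{"grip":-1,"tx":0,"ty":-0.107,"tz":-0.29,"turn":0},{"grip":-1,"tx":0,"ty":-0.107,"tz":-0.33,"turn":0},{"grip":-1,"tx":0,"ty":-0.107,"tz":-0.36,"turn":0},{"grip":-1,"tx":0,"ty":-0.107,"tz":-0.37,"turn":0},{"grip":-1,"tx":0,"ty":-0.107,"tz":-0.37,"turn":0}]}}

```text
clock: 3.0
position: [0.5078, 0.1637, 0.0408]
ee_rot: [-0.042, -3.14, 0.002]
force: [-0.8, -0.5, 0.4]
width: 0.995
```

```bash
python3 st.py;python3 st.py
```

```text
3.0 [0.5078 0.1637 0.0408] [-0.79 -0.53  0.41] 91.5 jaw 88.48 z [-0.001 -0.001 -1.   ] tau [-0.03  0.    0.01]
3.0 [0.5078 0.1637 0.0408] [-0.79 -0.53  0.41] 91.5 jaw 88.48 z [-0.001 -0.001 -1.   ] tau [-0.03  0.    0.01]
```

Request:
{"api": "drive_tool", "payload": {"increments": [{"grip":0,"tx":0,"ty":0,"tz":0,"turn":0},{"grip":0,"tx":0,"ty":0,"tz":0,"turn":0},{"grip":0.3,"tx":0,"ty":0,"tz":0,"turn":0},{"grip":0.5,"tx":0,"ty":0,"tz":0,"turn":0},{"grip":1,"tx":0,"ty":0,"tz":0,"turn":0},{"grip":1,"tx":0,"ty":0,"tz":0,"turn":0},{"grip":1,"tx":0,"ty":0,"tz":0,"turn":0},{"grip":1,"tx":0,"ty":0,"tz":0,"turn":0},{"grip":1,"tx":0,"ty":0,"tz":0,"turn":0}], "newtons": 40}}

```text
clock: 3.9
position: [0.5078, 0.1636, 0.0408]
ee_rot: [-0.042, -3.14, 0.002]
force: [0.2, -0.7, -0.6]
width: 0.265
```

```bash
python3 st.py
```

```text
3.9 [0.5078 0.1636 0.0408] [ 0.19 -0.65 -0.65] 24.4 jaw 88.48 z [-0.001 -0.001 -1.   ] tau [-0.02 -0.01 -0.01]
```

Still closing; wait a little, then lift.

Request:
{"api": "drive_tool", "payload": {"increments": [{"grip":1,"tx":0,"ty":0,"tz":0,"turn":0},{"grip":1,"tx":0,"ty":0,"tz":0,"turn":0},{"grip":1,"tx":0,"ty":0,"tz":0,"turn":0},{"grip":1,"tx":0,"ty":0,"tz":0,"turn":0}]}}

```text
clock: 4.3
position: [0.5078, 0.1636, 0.0408]
ee_rot: [-0.042, -3.14, 0.002]
force: [0.1, 0.4, -0.4]
width: 0.005
```

Request:
{"api": "drive_tool", "payload": {"increments": [{"grip":1,"tx":0,"ty":0,"tz":0.02,"turn":0},{"grip":1,"tx":0,"ty":0,"tz":0.05,"turn":0},{"grip":1,"tx":0,"ty":0,"tz":0.09,"turn":0},{"grip":1,"tx":0,"ty":0,"tz":0.14,"turn":0},{"grip":1,"tx":0,"ty":0,"tz":0.19,"turn":0},{"grip":1,"tx":0,"ty":0,"tz":0.22,"turn":0},{"grip":1,"tx":0,"ty":0,"tz":0.22,"turn":0},{"grip":1,"tx":0,"ty":0,"tz":0.22,"turn":0}]}}

```text
clock: 5.1
position: [0.5077, 0.1637, 0.1288]
ee_rot: [-0.041, -3.14, 0.002]
force: [-0.6, -0.1, 0.2]
width: 0.004
```

```bash
python3 st.py
```

```text
5.1 [0.5077 0.1637 0.1288] [-0.55 -0.1   0.23] 0.3 jaw 88.49 z [-0.001 -0.001 -1.   ] tau [-0.02  0.    0.05]
```

The fingers shut fully, so the bar was missed. Looking to see why.

Run:
```python
from h import *
t=snap("top","pics/t2.png")[:,:,::-1]; s=snap("scene","pics/s2.png")[:,:,::-1]
a=cv2.resize(t[190:295,105:205],None,fx=4,fy=4,interpolation=3); b=cv2.resize(s[100:250,130:260],(390,450),interpolation=3)
c=np.zeros((450,800,3),np.uint8);c[:420,:400]=a;c[:,400:790]=b;cv2.imwrite('pics/c2.png',c)
for z in(.04,.1288):print(w2px("top",(.5077,.1637,z)),w2px("scene",(.5077,.1637,z)))
for p in((.1526,.6055),(.5086,.2055)):print()
```

```text
(np.float64(151.97967356727798), np.float64(241.7520980708288)) (np.float64(190.3780619567751), np.float64(207.11996708536975))
(np.float64(140.0907688605605), np.float64(239.17467390535444)) (np.float64(186.7311239412742), np.float64(170.0046881906451))
```

View pics/c2.png

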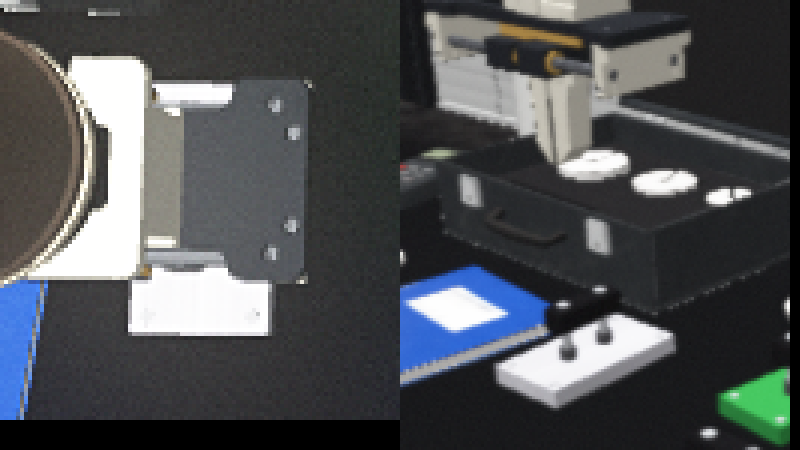

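Run:
```python
from h import *
s=cv2.imread("pics/s2.png"); t=cv2.imread("pics/t2.png");t1=cv2.imread("pics/t1.png")
def crop(im,n,x0,y0,w,h,f,pts):
    c=cv2.resize(im[y0:y0+h,x0:x0+w],None,fx=f,fy=f,interpolation=3)
    c=np.clip(c.astype(float)*1.8+25,0,255).astype(np.uint8)
    for p,col in pts:
        u,v=w2px(n,p); cv2.drawMarker(c,(int((u-x0+.5)*f),int((v-y0+.5)*f)),col,0,14,1)
    return c
A=[((.5077,.1637,z),(0,255,255)) for z in(.1288,.1476,.195)]+[((.509,.163,.058),(0,0,255)),((.509,.163,.014),(255,255,0))]
a=crop(s,"scene",130,90,100,140,4,A); b=crop(t,"top",80,190,130,95,3,A)
B=[((.5086,.2055,z),(0,255,255)) for z in(.189,.208,.255)]+[((.509,.163,.058),(0,0,255)),((.5086,.2055-.095,.255),(0,255,0))]
d=crop(t1,"top",80,190,130,95,3,B)
c=np.zeros((580,790,3),np.uint8);c[:560,:400]=a;c[:285,400:790]=b;c[290:575,400:790]=d;cv2.imwrite("pics/c3.png",c)
```

```text
(no output)
```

View pics/c3.png

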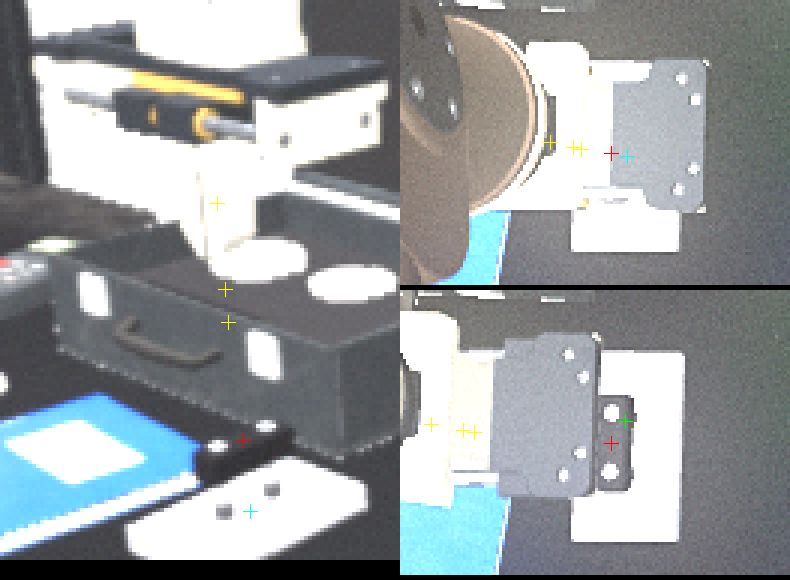

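The cameras agree on the bench objects, but the real fingertips at crop (208,260) appear about 40 mm above the reported TCP at (228,322). I'll solve for the true tip.

Run:
```python
from h import *
c=camera_info("scene");e=np.array(c["eye"])
for u,v in((183.8,149.5),(181.5,154.5)):
  q=px2w("scene",u,v,0);d=q-e
  for x in(.505,.5077,.511,.52): k=(x-e[0])/d[0];print(u,v,np.round(e+k*d,4))
# top view consistency: plate right edge/screws at heights
for r in (60,135,210): 
  for z in(.2,.24,.28): print(r,z,np.round(px2w("top",80+707/3-.5,190+r/3-.5,z),4))
```

```text
183.8 149.5 [0.505  0.1635 0.1757]
183.8 149.5 [0.5077 0.1666 0.1745]
183.8 149.5 [0.511  0.1705 0.173 ]
183.8 149.5 [0.52   0.1809 0.1688]
181.5 154.5 [0.505  0.1725 0.163 ]
181.5 154.5 [0.5077 0.1756 0.1617]
181.5 154.5 [0.511  0.1795 0.1601]
181.5 154.5 [0.52   0.1901 0.1558]
60 0.2 [ 0.5451 -0.132   0.2   ]
60 0.24 [ 0.5407 -0.1288  0.24  ]
60 0.28 [ 0.5363 -0.1255  0.28  ]
135 0.2 [ 0.5052 -0.1309  0.2   ]
135 0.24 [ 0.5028 -0.1277  0.24  ]
135 0.28 [ 0.5003 -0.1245  0.28  ]
210 0.2 [ 0.4659 -0.1297  0.2   ]
210 0.24 [ 0.4653 -0.1266  0.24  ]
210 0.28 [ 0.4647 -0.1234  0.28  ]
```

Reported z seems about 45 mm low versus the real tip. Open, descend to a reported 0.025 (true about 0.07), and check.

Request:
{"api": "drive_tool", "payload": {"increments": [{"grip":-1,"tx":0,"ty":0,"tz":0,"turn":0},{"grip":-1,"tx":0,"ty":0,"tz":0,"turn":0},{"grip":-1,"tx":0,"ty":0,"tz":0,"turn":0},{"grip":-1,"tx":0,"ty":0,"tz":-0.04,"turn":0},{"grip":-1,"tx":0,"ty":0,"tz":-0.08,"turn":0},{"grip":-1,"tx":0,"ty":0,"tz":-0.12,"turn":0},{"grip":-1,"tx":0,"ty":0,"tz":-0.16,"turn":0},{"grip":-1,"tx":0,"ty":0,"tz":-0.2,"turn":0},{"grip":-1,"tx":0,"ty":0,"tz":-0.23,"turn":0},{"grip":-1,"tx":0,"ty":0,"tz":-0.25,"turn":0},{"grip":-1,"tx":0,"ty":0,"tz":-0.26,"turn":0},{"grip":-1,"tx":0,"ty":0,"tz":-0.26,"turn":0},{"grip":-1,"tx":0,"ty":0,"tz":-0.26,"turn":0},{"grip":-1,"tx":0,"ty":0,"tz":-0.26,"turn":0}]}}

```text
clock: 6.6
position: [0.5076, 0.1636, 0.0245]
ee_rot: [-0.042, -3.14, 0.002]
force: [-0.2, -1.1, -0.3]
width: 1.0
```

```bash
cat >> h.py <<'E'
def crop(im,n,x0,y0,w,h,f,pts=(),g=1.8):
    c=cv2.resize(im[y0:y0+h,x0:x0+w,::-1],None,fx=f,fy=f,interpolation=3)
    c=np.clip(c.astype(float)*g+20,0,255).astype(np.uint8)
    for p,col in pts:
        u,v=w2px(n,p); cv2.drawMarker(c,(int((u-x0+.5)*f),int((v-y0+.5)*f)),col,0,14,1)
    return c
E
python3 - <<'E'
from h import *
s=get_image("scene");o=observe()["position"]
p=[(tuple(o),(0,255,255)),((o[0],o[1],o[2]+.045),(0,255,0)),((.509,.163,.058),(0,0,255))]
cv2.imwrite("pics/c4.png",crop(s,"scene",130,130,130,110,6,p))
E
python3 st.py
```

```text
6.65 [0.5076 0.1636 0.0245] [ 0.82 -0.55 -0.52] 92.0 jaw 88.49 z [-0.002 -0.002 -1.   ] tau [ 0.04  0.01 -0.01]
```

View pics/c4.png

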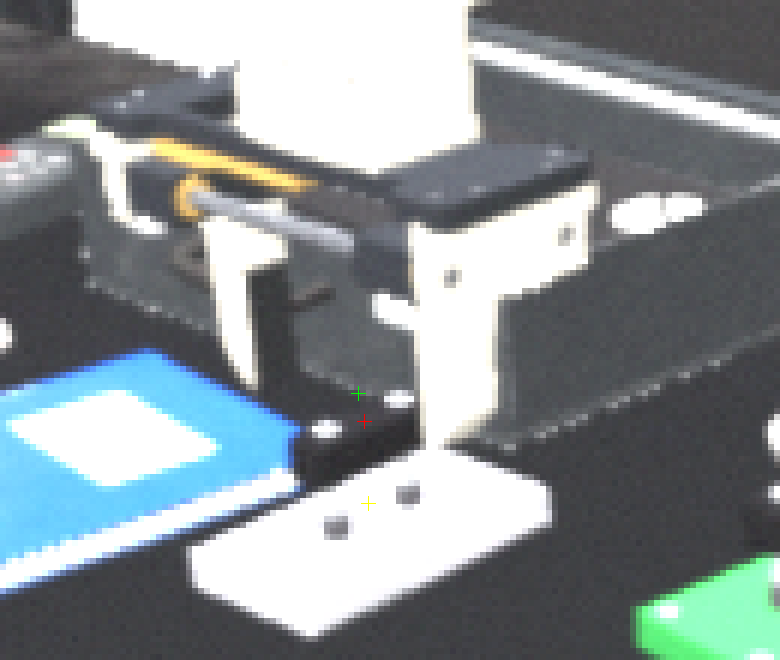

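Fingers straddle the bar, with tips at about (255,389) and (455,430) in the crop. I'll fit their height.

Run:
```python
from h import *
for z in(.055,.06,.065,.07):
  for dy in(.046,.065,-.046,-.065):
   for dx in (-.0095,.0095):
    u,v=w2px("scene",(.5076+dx,.1636+dy,z)); print(z,dy,dx,round((u-130+.5)*6),round((v-130+.5)*6))
```

```text
0.055 0.046 -0.0095 259 409
0.055 0.046 0.0095 297 393
0.055 0.065 -0.0095 226 397
0.055 0.065 0.0095 264 382
0.055 -0.046 -0.0095 430 468
0.055 -0.046 0.0095 468 451
0.055 -0.065 -0.0095 468 481
0.055 -0.065 0.0095 505 464
0.06 0.046 -0.0095 258 397
0.06 0.046 0.0095 296 381
0.06 0.065 -0.0095 225 385
0.06 0.065 0.0095 263 370
0.06 -0.046 -0.0095 429 456
0.06 -0.046 0.0095 467 438
0.06 -0.065 -0.0095 467 469
0.06 -0.065 0.0095 504 451
0.065 0.046 -0.0095 257 385
0.065 0.046 0.0095 295 369
0.065 0.065 -0.0095 223 373
0.065 0.065 0.0095 262 358
0.065 -0.046 -0.0095 428 443
0.065 -0.046 0.0095 466 426
0.065 -0.065 -0.0095 466 456
0.065 -0.065 0.0095 503 438
0.07 0.046 -0.0095 255 372
0.07 0.046 0.0095 293 357
0.07 0.065 -0.0095 222 361
0.07 0.065 0.0095 260 346
0.07 -0.046 -0.0095 427 430
0.07 -0.046 0.0095 465 413
0.07 -0.065 -0.0095 465 443
0.07 -0.065 0.0095 502 426
```

True tip z is about 0.063 against 0.0245 reported, an offset of +39 mm; x and y agree. Down 24 mm, then close.

Request:
{"api": "drive_tool", "payload": {"increments": [{"grip":-1,"tx":0,"ty":0,"tz":-0.02,"turn":0},{"grip":-1,"tx":0,"ty":0,"tz":-0.04,"turn":0},{"grip":-1,"tx":0,"ty":0,"tz":-0.06,"turn":0},{"grip":-1,"tx":0,"ty":0,"tz":-0.06,"turn":0},{"grip":0.3,"tx":0,"ty":0,"tz":-0.06,"turn":0},{"grip":0.3,"tx":0,"ty":0,"tz":-0.06,"turn":0},{"grip":0.3,"tx":0,"ty":0,"tz":-0.06,"turn":0},{"grip":0.3,"tx":0,"ty":0,"tz":-0.06,"turn":0},{"grip":0.3,"tx":0,"ty":0,"tz":-0.06,"turn":0},{"grip":0.3,"tx":0,"ty":0,"tz":-0.06,"turn":0},{"grip":0.3,"tx":0,"ty":0,"tz":-0.06,"turn":0},{"grip":1,"tx":0,"ty":0,"tz":-0.06,"turn":0},{"grip":1,"tx":0,"ty":0,"tz":-0.06,"turn":0},{"grip":1,"tx":0,"ty":0,"tz":-0.06,"turn":0},{"grip":1,"tx":0,"ty":0,"tz":-0.06,"turn":0},{"grip":1,"tx":0,"ty":0,"tz":-0.06,"turn":0},{"grip":1,"tx":0,"ty":0,"tz":-0.06,"turn":0},{"grip":1,"tx":0,"ty":0,"tz":-0.06,"turn":0}], "newtons": 40}}

```text
clock: 8.45
position: [0.5076, 0.1637, 0.0005]
ee_rot: [-0.041, -3.14, 0.002]
force: [-0.1, 2.5, -0.7]
width: 0.213
```

```bash
python3 st.py
```

```text
8.45 [5.076e-01 1.637e-01 5.000e-04] [-0.05  2.47 -0.68] 19.6 jaw 88.49 z [-0.002 -0.001 -1.   ] tau [ 0.32 -0.02 -0.02]
```

Gripped (19.6 mm). Lift and carry.

Request:
{"api": "drive_tool", "payload": {"increments": [{"grip":1,"tx":0,"ty":0,"tz":0.02,"turn":0},{"grip":1,"tx":0,"ty":0,"tz":0.06,"turn":0},{"grip":1,"tx":0,"ty":0,"tz":0.12,"turn":0},{"grip":1,"tx":0,"ty":0,"tz":0.18,"turn":0},{"grip":1,"tx":0,"ty":-0.02,"tz":0.24,"turn":0},{"grip":1,"tx":0,"ty":-0.06,"tz":0.28,"turn":0},{"grip":1,"tx":0,"ty":-0.12,"tz":0.3,"turn":-0.01},{"grip":1,"tx":0,"ty":-0.18,"tz":0.3,"turn":-0.02},{"grip":1,"tx":0,"ty":-0.25,"tz":0.3,"turn":-0.03},{"grip":1,"tx":0.01,"ty":-0.32,"tz":0.3,"turn":-0.04},{"grip":1,"tx":0.02,"ty":-0.39,"tz":0.3,"turn":-0.05},{"grip":1,"tx":0.03,"ty":-0.46,"tz":0.3,"turn":-0.06},{"grip":1,"tx":0.04,"ty":-0.53,"tz":0.3,"turn":-0.07},{"grip":1,"tx":0.05,"ty":-0.6,"tz":0.3,"turn":-0.08},{"grip":1,"tx":0.056,"ty":-0.67,"tz":0.3,"turn":-0.09},{"grip":1,"tx":0.056,"ty":-0.74,"tz":0.3,"turn":-0.095},{"grip":1,"tx":0.056,"ty":-0.8,"tz":0.3,"turn":-0.095},{"grip":1,"tx":0.056,"ty":-0.84,"tz":0.3,"turn":-0.095},{"grip":1,"tx":0.056,"ty":-0.86,"tz":0.3,"turn":-0.095},{"grip":1,"tx":0.056,"ty":-0.86,"tz":0.3,"turn":-0.095}]}}

```text
clock: 10.45
position: [0.5294, -0.1813, 0.1205]
ee_rot: [-0.2, -3.133, 0.002]
force: [0.7, -0.3, -3.3]
width: 0.214
```

```bash
python3 st.py
```

```text
10.45 [ 0.5294 -0.1813  0.1205] [ 0.73 -0.31 -3.31] 19.7 jaw 82.69 z [-0.003 -0.001 -1.   ] tau [ 0.04 -0.01 -0.  ]
```

Request:
{"api": "drive_tool", "payload": {"increments": [{"grip":1,"tx":0.001,"ty":-0.05,"tz":0,"turn":0},{"grip":1,"tx":0.001,"ty":-0.1,"tz":0,"turn":0},{"grip":1,"tx":0.001,"ty":-0.15,"tz":-0.02,"turn":0},{"grip":1,"tx":0.001,"ty":-0.181,"tz":-0.06,"turn":0},{"grip":1,"tx":0.001,"ty":-0.181,"tz":-0.1,"turn":0},{"grip":1,"tx":0.001,"ty":-0.181,"tz":-0.14,"turn":0},{"grip":1,"tx":0.001,"ty":-0.181,"tz":-0.15,"turn":0},{"grip":1,"tx":0.001,"ty":-0.181,"tz":-0.15,"turn":0}]}}

```text
clock: 11.25
position: [0.5292, -0.2523, 0.0594]
ee_rot: [-0.198, -3.131, 0.001]
force: [-0.3, -0.5, -4.6]
width: 0.217
```

```bash
cat > look.py <<'E'
from h import *
import sys
s=get_image("scene");t=get_image("top")
ax=np.array([.992,-.1253,0]);pm=np.array([.5435,-.2552,.034])
P=[(tuple(pm+k*ax),(0,0,255)) for k in(-.09,.09)]
a=crop(s,"scene",285,180,150,140,3,P,1.2);b=crop(t,"top",315,150,110,140,3.2 and 3,P,1.2)
c=np.zeros((420,790,3),np.uint8);c[:,:450]=a;c[:,455:785]=b;cv2.imwrite(sys.argv[1],c)
E
python3 look.py pics/c5.png;python3 st.py
```

```text
11.35 [ 0.5302 -0.2533  0.0608] [ 0.33  0.02 -3.61] 19.6 jaw 82.72 z [-0.002 -0.001 -1.   ] tau [ 0.01  0.05 -0.01]
```

View pics/c5.png

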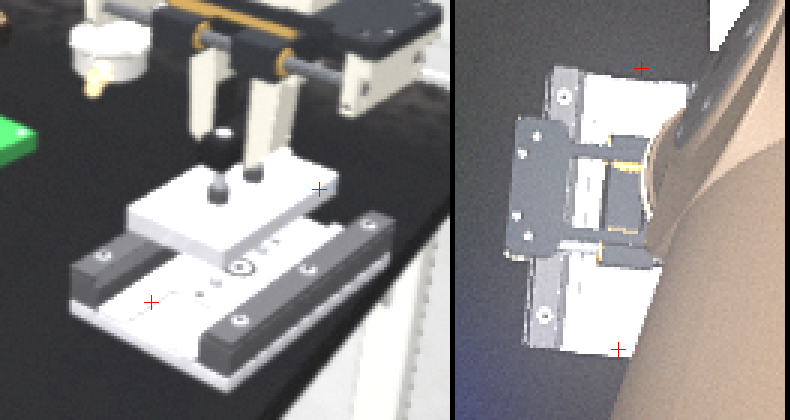

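The cover hangs level above the channel, with the pins visible beside it. Its top corners are at crop (130,207), (225,240), (338,172). Checking its position.

Run:
```python
from h import *
L,N,R=[px2w("scene",285+x/3-.33,180+y/3-.33,.0745)[:2] for x,y in((129,207),(225,240),(338,172))]
print(L,N,R,"centre",(L+R)/2,"len",np.linalg.norm(R-N),np.linalg.norm(L-N),"ang",np.degrees(np.arctan2(*(R-N)[::-1])))
for p in((238,267),): print("seal",px2w("scene",285+p[0]/3-.33,180+p[1]/3-.33,.014))
# rail screws z=.034
Q=[px2w("scene",285+x/3-.33,180+y/3-.33,.034)[:2] for x,y in((103,256),(240,321),(308,269),(371,224))];print(Q)
```

```text
[ 0.47705485 -0.21365258] [ 0.47703842 -0.27487154] [ 0.5879329 -0.2935472] centre [ 0.53249388 -0.25359989] len 0.11245606080430126 0.061218959051169315 ang -9.559439317689437
seal [ 0.54530976 -0.25372624  0.014     ]
[array([ 0.47935923, -0.19638855]), array([ 0.46695387, -0.29261581]), array([ 0.53822809, -0.30081509]), array([ 0.60945437, -0.31091508])]
```

Request:
{"api": "drive_tool", "payload": {"increments": [{"grip":1,"tx":0,"ty":0,"tz":-0.03,"turn":0},{"grip":1,"tx":0,"ty":0,"tz":-0.05,"turn":0},{"grip":1,"tx":0,"ty":0,"tz":-0.065,"turn":0},{"grip":1,"tx":0,"ty":0,"tz":-0.08,"turn":0},{"grip":1,"tx":0,"ty":0,"tz":-0.09,"turn":0},{"grip":1,"tx":0,"ty":0,"tz":-0.09,"turn":0}]}}

```text
clock: 11.95
position: [0.5297, -0.2532, 0.0242]
ee_rot: [-0.199, -3.132, 0.002]
force: [-0.0, 0.1, -4.4]
width: 0.213
```

```bash
python3 st.py
```

```text
11.95 [ 0.5297 -0.2532  0.0242] [-0.03  0.06 -4.42] 19.6 jaw 82.72 z [-0.003 -0.001 -1.   ] tau [0.01 0.02 0.04]
```

Request:
{"api": "drive_tool", "payload": {"increments": [{"grip":1,"tx":0,"ty":0,"tz":-0.004,"turn":0},{"grip":1,"tx":0,"ty":0,"tz":-0.008,"turn":0},{"grip":1,"tx":0,"ty":0,"tz":-0.01,"turn":0},{"grip":1,"tx":0,"ty":0,"tz":-0.01,"turn":0}]}}

```text
clock: 12.35
position: [0.53, -0.2532, 0.0206]
ee_rot: [-0.199, -3.133, 0.002]
force: [-1.5, 1.2, 2.8]
width: 0.212
```

```bash
python3 st.py
```

```text
12.35 [ 0.53   -0.2532  0.0206] [-1.48  1.23  2.85] 19.5 jaw 82.72 z [-0.003 -0.001 -1.   ] tau [ 0.27  0.38 -0.04]
```

Cover is resting on the pins (force +2.9 N). Add 2 mm of spring compression and slide.

Request:
{"api": "drive_tool", "payload": {"increments": [{"grip":1,"tx":0,"ty":0,"tz":-0.003,"turn":0},{"grip":1,"tx":0,"ty":0,"tz":-0.005,"turn":0},{"grip":1,"tx":0.004,"ty":-0.0005,"tz":-0.005,"turn":0},{"grip":1,"tx":0.008,"ty":-0.001,"tz":-0.005,"turn":0},{"grip":1,"tx":0.012,"ty":-0.0015,"tz":-0.005,"turn":0},{"grip":1,"tx":0.016,"ty":-0.002,"tz":-0.005,"turn":0},{"grip":1,"tx":0.02,"ty":-0.0025,"tz":-0.005,"turn":0},{"grip":1,"tx":0.02,"ty":-0.0025,"tz":-0.005,"turn":0}]}}

```text
clock: 13.15
position: [0.5386, -0.2542, 0.0182]
ee_rot: [-0.199, -3.133, 0.002]
force: [2.6, -0.1, -5.1]
width: 0.216
```

```bash
python3 st.py
```

```text
13.15 [ 0.5386 -0.2542  0.0182] [ 2.62 -0.13 -5.11] 19.9 jaw 82.73 z [-0.002 -0.001 -1.   ] tau [ 0.07 -0.74 -0.  ]
```

Force fell back to the hanging weight, so it has dropped onto the pins and now hangs from the bar. Follow it down.

Request:
{"api": "drive_tool", "payload": {"increments": [{"grip":1,"tx":0,"ty":0,"tz":-0.004,"turn":0},{"grip":1,"tx":0,"ty":0,"tz":-0.007,"turn":0},{"grip":1,"tx":0,"ty":0,"tz":-0.007,"turn":0}]}}

```text
clock: 13.45
position: [0.5389, -0.2541, 0.0151]
ee_rot: [-0.199, -3.134, 0.002]
force: [3.8, 1.2, -5.0]
width: 0.216
```

```bash
python3 st.py
```

```text
13.45 [ 0.5389 -0.2541  0.0151] [ 3.79  1.16 -4.98] 19.9 jaw 82.74 z [-0.002 -0.001 -1.   ] tau [ 0.09 -0.99 -0.  ]
```

Pins push toward +x; ease 1 mm that way and lower onto the deck.

Request:
{"api": "drive_tool", "payload": {"increments": [{"grip":1,"tx":0.002,"ty":0,"tz":0,"turn":0},{"grip":1,"tx":0.003,"ty":-0.0004,"tz":-0.003,"turn":0},{"grip":1,"tx":0.003,"ty":-0.0004,"tz":-0.006,"turn":0},{"grip":1,"tx":0.003,"ty":-0.0004,"tz":-0.009,"turn":0},{"grip":1,"tx":0.003,"ty":-0.0004,"tz":-0.009,"turn":0}]}}

```text
clock: 13.95
position: [0.5394, -0.2541, 0.0116]
ee_rot: [-0.199, -3.133, 0.002]
force: [-3.0, 1.8, 4.8]
width: 0.214
```

```bash
python3 st.py
```

```text
13.95 [ 0.5394 -0.2541  0.0116] [-2.99  1.78  4.8 ] 19.7 jaw 82.73 z [-0.003 -0.001 -1.   ] tau [ 0.55  0.8  -0.  ]
```

Seated on the deck at about z 0.0137, with spring force as expected. Press to about 8.5 mm.

Request:
{"api": "drive_tool", "payload": {"increments": [{"grip":1,"tx":-0.001,"ty":0,"tz":-0.004,"turn":0},{"grip":1,"tx":-0.001,"ty":0,"tz":-0.008,"turn":0},{"grip":1,"tx":-0.001,"ty":0,"tz":-0.012,"turn":0},{"grip":1,"tx":-0.001,"ty":0,"tz":-0.016,"turn":0},{"grip":1,"tx":-0.001,"ty":0,"tz":-0.016,"turn":0},{"grip":1,"tx":-0.001,"ty":0,"tz":-0.016,"turn":0}]}}

```text
clock: 14.55
position: [0.5395, -0.2541, 0.006]
ee_rot: [-0.199, -3.134, 0.002]
force: [-3.4, 2.6, 10.6]
width: 0.216
```

```bash
python3 st.py; python3 look.py pics/c6.png
```

```text
14.55 [ 0.5395 -0.2541  0.006 ] [-3.37  2.6  10.63] 19.9 jaw 82.73 z [-0.002 -0.001 -1.   ] tau [0.72 0.71 0.03]
```

View pics/c6.png

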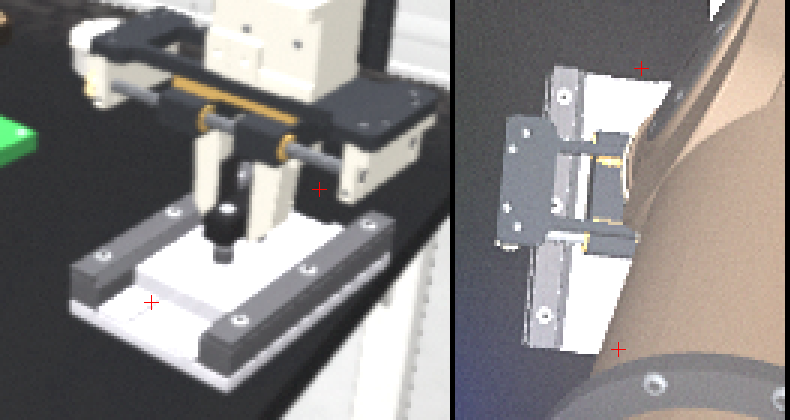

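The cover lies flat in the channel below the rail tops, with the bar pressed. Add about 0.8 mm for margin and confirm it holds.

Request:
{"api": "drive_tool", "payload": {"increments": [{"grip":1,"tx":0,"ty":0,"tz":-0.002,"turn":0},{"grip":1,"tx":0,"ty":0,"tz":-0.003,"turn":0},{"grip":1,"tx":0,"ty":0,"tz":-0.003,"turn":0},{"grip":1,"tx":0,"ty":0,"tz":-0.003,"turn":0},{"grip":1,"tx":0,"ty":0,"tz":-0.003,"turn":0},{"grip":1,"tx":0,"ty":0,"tz":-0.003,"turn":0}]}}

```text
clock: 15.25
position: [0.5395, -0.2541, 0.0057]
ee_rot: [-0.199, -3.134, 0.001]
force: [-4.7, 2.7, 11.1]
width: 0.21
```

```bash
python3 st.py
```

```text
15.25 [ 0.5395 -0.2541  0.0057] [-4.71  2.69 11.12] 19.3 jaw 82.73 z [-0.001 -0.001 -1.   ] tau [ 0.65  0.92 -0.  ]
```

```bash
python3 -c "
from cell import *
print(sign_off())"; python3 st.py
```

```text
the job is handed in; nothing more can be done
None
the job is handed in; nothing more can be done
```

The cover is seated flat over the two pins and I handed the job in at 15.25 s. The gripper is still holding the handle, pressed about 8 of its 10 mm.

- **First grasp missed:** the fingers shut above the bar without touching the cover. The pictures showed the real fingertips about 39 mm above the reported TCP height. I corrected for that, and the second grasp held with a 19.6 mm opening.
- **Placing and sliding:** I set the cover on the pins about 12 mm short of where I saw them, under light spring pressure. After about 8–9 mm of slide the force fell back to hanging weight, and I lowered it about 7 mm to the deck. I couldn't tell which end of the fixture is +x, as it looks the same both ways, so I took it as pointing away from the robot.
- **Last checks:** the downward push was 11.1 N, which matches about 8 mm of travel. The last picture, taken just before the final small press, showed the cover flat between the rails and below their tops. About 5 N of sideways force remained, probably from the cover resting against a pin or rail.
- **Bystanders and look-alikes:** I never went near the gauge, disc weight, adapter, plug or the blue and green covers, but took no final picture of all of them.

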